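# Lock a split mould shut with a wedge and mallet

### The job

The split mould in the steel frame on the lab bench is held only loosely: take the mallet and tap the thick end of the wooden wedge so that it slides in sideways, with at least three light, short taps of a centimetre or two each (not one long shove) and the mallet drawn clear between them, until the mould is shut, the wedge goes no further and it sits tight. Touch the wedge with nothing but the mallet, leave the other things on the bench where they are, and finally lay the mallet down flat on the bench, clear of the frame.

Things in the scene. Friction and masses are not known exactly. Their poses are not given: they have to be found in the camera images.
- frame: Locking frame fixed to the bench. Origin on the bench; z up; +y = direction in which the wedge is driven. Dark steel bed 18 mm thick, x -62 to 95, y -60 to 60 mm, with a tongue (x -39 to 7, same height) on to y = -121 mm. On it along +x: back stop block (top 58 mm above the bench), wedge, sliding jaw with one mould half, fixed mould half from x = 42 mm, far cheek (top 60 mm).
- gap_mouth (a point): Mouth of the wedge's gap, on top of the bed at frame x -16, y -45 mm. The back stop (inner face at frame x -30, y -45 to 45 mm) is set anew each time, up to 4.5 mm either way, so the wedge stops at a depth that differs: its origin at frame y about -54 to 4 mm. It starts with its tip in the gap, origin at frame y -92 to -83 mm.
- jaw: Grey sliding jaw with the loose aluminium mould half. Slides 4 mm along the frame's x against a spring (1 N, rising to 5 N): its origin is at the frame's origin when open, at frame x = 4 mm when the mould is shut. The wedge meets it only after some way, then shifts it 1 mm per 5.8 mm of advance; once shut it is at a hard stop and the wedge can only jam.
- wedge: Wooden wedge, loose, 140 mm long (y), 40 mm high, 0.12 kg, on the frame's bed, underside 18 mm above the bench. Origin under its middle; +y to the thin tip, z up. Straight side at x = -14 mm, tapered side on +x: 40 mm wide at the thick end (y = -70), 28 in the middle, 16 at the tip. Slides with under 1 N while loose, up to 7 N while it moves the jaw; 12 to 25 N once it has stopped makes it tight, over 45 N splits it.
- wedge_butt (a point): Centre of the wedge's thick end face, the face to strike: 40 mm wide, 40 mm high, centre 38 mm above the bench. Even when tight it stands at least 20 mm out of the gap.
- mallet: Mallet, loose, 0.38 kg, lying flat left or right of the frame, handle towards the robot: black rubber head 96 mm long (y) by 32 by 32 mm, both ends fit to strike; wooden handle 20 mm wide (y), 26 mm high along -x, from x = -16 to -200 mm, end (from -166) 24 mm wide, 32 mm high. Origin under the head's middle, z up; head and handle axes 16 mm above it. Tap at about 0.05 to 0.1 m/s.
- mallet_grip (a point): Point on the axis of the mallet's handle, 65 mm from the head's middle, 16 mm above the underside: a good place to grip across the handle (20 mm wide) from above.
- beaker: Bystander: glass beaker, 70 mm wide, 85 mm tall, origin under its centre. It stands on the side of the frame where the mallet is not.
- flask: Bystander: conical flask 80 mm wide, 130 mm tall, origin under its centre.
- bottle: Bystander: amber bottle 64 mm wide, 140 mm tall, origin under its centre.
- dishes: Bystander: stack of clear dishes 90 mm wide, 45 mm tall, origin under its centre.
- spanner: Bystander: steel spanner 180 mm long (its x), 8 mm thick, lying flat on the bench, to the robot side of the wedge, origin under its middle.
- rack: Bystander: green tube rack 70 by 160 mm (x, y), with tubes about 90 mm tall, origin under its centre.
Not all that is in view belongs to the job. Of the things that look like the mallet, the larger one is meant.

How it is judged:
On the way, in this order (a step that is already met when the one before it is completed fails the run):
1. the mallet is picked up (height (world z) of mallet above 0.015 m), for 0.1 s.
2. first tap: the mallet strikes the wedge (contact force between mallet and wedge above 0.2 N).
3. the mallet is drawn clear of the thick end by 10 mm, the mould not yet shut (so not one long shove) (y of mallet in the frame of wedge below -0.128 m and not (x of jaw in the frame of frame above 0.0033 m)).
4. second tap (contact force between mallet and wedge above 0.2 N).
5. the mallet is drawn clear again by 10 mm (y of mallet in the frame of wedge below -0.128 m).
6. a third or later tap lands on the wedge with the mould shut (contact force between mallet and wedge above 3 N and x of jaw in the frame of frame above 0.0033 m).
At the end, for the whole second after the job is handed in: Mould shut (jaw slid at least 3.3 of 4 mm); wedge flat (0.1 rad) and tight, pressing on the jaw with over 10 N unaided (the spring alone gives 5 N); mallet lying flat on the bench (within 5 mm, 0.08 rad), at rest, touching neither wedge nor frame (x of jaw in the frame of frame above 0.0033 m and contact force between wedge and jaw above 10 N and angle between wedge's own z axis and vertical below 0.1 rad and height (world z) of mallet between -0.005 and 0.005 m and angle between mallet's own z axis and vertical below 0.08 rad and linear speed of each of mallet, wedge below 0.02 m/s and contact force between mallet and frame below 0.1 N and contact force between mallet and wedge below 0.1 N).
It fails at once if the wedge is struck or pushed too hard (over 45 N) (contact force between mallet and wedge above 45 N).
It fails at once if the gripper or arm touches the wedge (contact force between any of the fingers, the arm and wedge above 0.5 N).
It fails at once if a bystander is moved more than 30 mm (distance of any of beaker, flask, bottle, dishes, spanner, rack from where it was at the start of the episode above 0.03 m).
It also fails if it takes over 58 s, if anything falls off the work surface, if the arm or the gripper's body presses on something with over 40 N, if the wrist force passes 120 N, or if a joint passes its speed limit or range.

### The arm

A 6-joint arm with a two-finger parallel gripper is mounted at the origin on the work surface. World frame = base frame: x ahead of the robot, y to its left, z up, the work surface at z = 0. Lengths are in m, angles in rad, forces in N, time in s.
With the tool pointing down it reaches from about 0.3 to 0.775 m from the base axis. Payload 14.6 kg.
Tool frame: the origin (TCP) lies midway between the tips of the shut fingers; the grasp point (between the pads) lies 19 mm behind it; x points along the fingers, y is the direction in which the jaws open and shut, and the axes are right-handed (so a half turn about x gives the same grasp; the last joint's range is limited). The gripper opens to 85 mm and grips with 20 to 120 N. Pads are 22 mm wide; open, the fingers measure 114 mm over their backs; the gripper's body (76 mm by 85 mm) begins 54 mm behind the grasp point. The pads swing forward as they close: fully open they stand 13 mm farther back than shut.
Start: joints at [1.126, 0.3, 1.521, -0, 1.321, -0.067], TCP at [0.203, 0.511, 0.231] pointing down, gripper open.
Joint ranges: [-3.03, 3.03], [-0.79, 2.21], [0.23, 2.52], [-1.04, 4.18], [0, 3.07], [-2.55, 2.55]. Speed limits (rad/s): [2.22, 2.22, 2.57, 3.14, 3.14, 3.14].

### API

Orientations are given as a unit quaternion [w, x, y, z].
In Python, from station import env gives the robot as it stands.
- The arm moves only by the tool play_rows, never from a script. Its argument "moves" is text: rows parted by semicolons, each of 7 numbers parted by spaces: the closure, from -1 (fully open) to 1 (shut), then the shift along the world's x, y, z in mm, then the turn, a rotation vector about the world's x, y, z in degrees. A call has 1 to 10 rows; each row is the pose to reach, as a shift and turn from the pose commanded when the call began; what a row does not reach only later rows make up. A row lasts 1/8 s, in which the tool goes at most 62.5 mm and 10.7 degrees, less where a joint would pass 70% of its speed; a pose out of reach is approached as far as the arm can. A call with a gripper value outside its range is refused whole. The fingers move at their own pace and stop on an object; the grip force is fixed at half the most. Time passes only in rows, so rows that repeat a pose let the fingers close. It gives the time, the measured TCP pose, the force and the opening at its end, in the units of the state.
- env.get_obs(): the state, without advancing time (a new reading comes with each control period).
- env.camera(name): name is "scene" or "top" or "wrist"; returns a dict with "color" (420x560x3 uint8, red, green, blue), "mtx" (3x3 intrinsics, pixels), "T" (4x4, takes a point from camera to world coordinates); the wrist camera has in their place "T_tool_cam" (4x4, takes a point from camera to tool coordinates, whose origin is the TCP and whose axes are the tool frame's). Camera axes: x right, y down, z forward; pixel columns grow to the right and rows downward; lengths in m; the calibration is good to about 2 mm. The wrist camera is an equidistant fisheye: a pixel r from the principal point sees the ray r / f radians off the axis. A picture is of the moment at which its call begins: read the wrist's pose just before it. There is no depth.
- env.finish_job(): hands the job in, once; it reports no verdict.
The state is a dict: "t": time; "joint_positions": joint angles; "joint_velocities": joint speeds; "joint_efforts": joint torques, N m; "ee_pos": TCP position; "tcp_rot": TCP orientation; "force": force on the tool from outside, world axes, zero at the start; "moment": the same for the moment, N m; "width": finger opening in m.
Only numpy, scipy, OpenCV 4.12 (cv2) and the standard library are available. Lean on these libraries where they do the work, as an engineer would, in place of code of your own. Each camera call takes 0.05 s, during which the arm holds its last target.

## Working session

There is one attempt and no reset: what is moved stays moved. The work goes in short steps, Python scripts to look and compute and a tool call to move; the robot and the scene stay as the last step left them, time stands still between calls to the robot, and variables do not carry over. Pictures are saved under pics/ and viewed, and the job is handed in when it is done.

Besides the shell and the picture viewer there is one more tool, called after ">>>" in YAML: its name, and indented under it one key for each argument. play_rows: Moves the arm, as the interface text tells. Its arguments: {"type":"object","properties":{"moves":{"type":"string"}},"required":["moves"]}

```bash
ls; mkdir -p pics
python3 - <<'E'
from station import env
import cv2,numpy as np
o=env.get_obs()
print({k:np.round(v,3) for k,v in o.items()})
for n in ["scene","top","wrist"]:
    c=env.camera(n); cv2.imwrite(f"pics/{n}0.png",c["color"][:,:,::-1])
    np.savez(f"{n}0.npz",**c)
    print(n,np.round(c["mtx"],1).tolist(),np.round(c.get("T",c.get("T_tool_cam")),4).tolist())
E
```

```text
pics
{'t': np.float64(0.0), 'joint_positions': array([ 1.126,  0.3  ,  1.522,  0.   ,  1.321, -0.067]), 'joint_velocities': array([-0.001,  0.001, -0.001, -0.001,  0.   , -0.001]), 'joint_efforts': array([ 1.0000e-03, -5.4350e+01, -3.6179e+01, -0.0000e+00,  4.0000e-03,
       -0.0000e+00]), 'ee_pos': array([0.203, 0.511, 0.231]), 'tcp_rot': array([ 0.694,  0.132,  0.695, -0.133]), 'force': array([-0.336, -0.842,  0.282]), 'moment': array([-0.002,  0.016, -0.037]), 'width': np.float64(0.086)}
scene [[542.7, 0.0, 281.5], [0.0, 542.7, 209.7], [0.0, 0.0, 1.0]] [[0.3513, 0.766, -0.5383, 1.326], [0.9361, -0.2772, 0.2164, -0.366], [0.0166, -0.58, -0.8145, 1.3498], [0.0, 0.0, 0.0, 1.0]]
top [[410.7, 0.0, 285.0], [0.0, 410.7, 209.3], [0.0, 0.0, 1.0]] [[-0.0299, -0.9946, 0.0998, 0.3763], [-0.9994, 0.0314, 0.0136, -0.0328], [-0.0166, -0.0994, -0.9949, 1.2283], [0.0, 0.0, 0.0, 1.0]]
wrist [[325.2, 0.0, 280.4], [0.0, 325.2, 207.5], [0.0, 0.0, 1.0]] [[0.0004, -0.2713, 0.9625, -0.142], [1.0, 0.0006, -0.0002, -0.0003], [-0.0005, 0.9625, 0.2713, -0.0681], [0.0, 0.0, 0.0, 1.0]]
```

View pics/scene0.png

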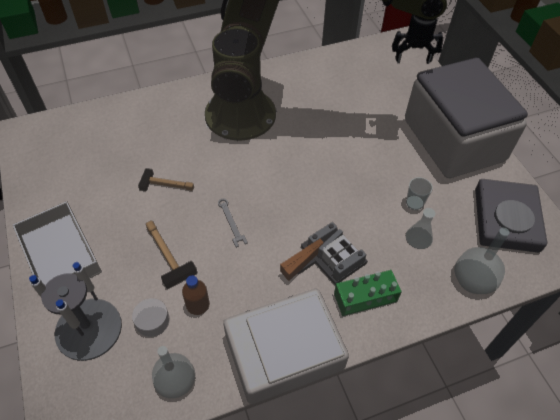

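View pics/top0.png

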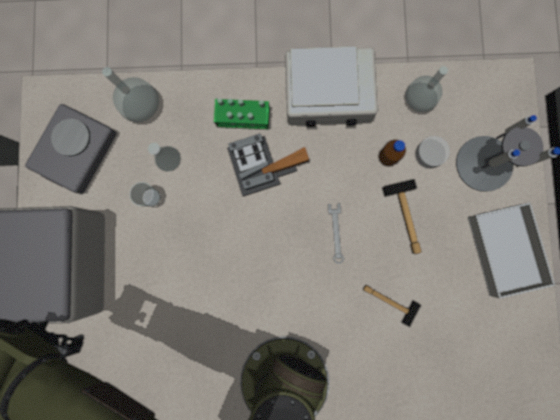

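View pics/wrist0.png

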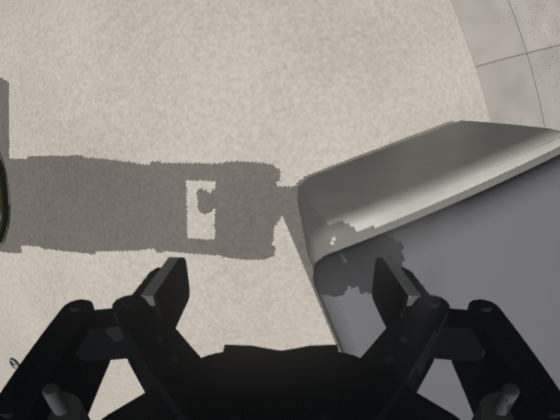

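The top view shows the large mallet (head about (400,188), handle to (417,250)), the frame at about (255,160), and the wedge's thick end at about (305,156). The small hammer is at (410,312). I'll zoom in next.

```bash
cat > h.py <<'E'
import numpy as np,cv2
def ray(c,u,v):
    K=c["mtx"];T=c["T"]
    d=T[:3,:3]@np.array([(u-K[0,2])/K[0,0],(v-K[1,2])/K[1,1],1.]);return T[:3,3],d
def onz(c,u,v,z):
    o,d=ray(c,u,v);return o+d*(z-o[2])/d[2]
def proj(c,p):
    T=c["T"];q=T[:3,:3].T@(np.asarray(p)-T[:3,3]);q=c["mtx"]@q;return q[:2]/q[2]
E
python3 - <<'E'
import cv2
t=cv2.imread("pics/top0.png");s=cv2.imread("pics/scene0.png")
cv2.imwrite("pics/t1.png",cv2.resize(t[120:210,215:325],None,fx=6,fy=6,interpolation=cv2.INTER_CUBIC))
cv2.imwrite("pics/t2.png",cv2.resize(t[170:270,370:440],None,fx=6,fy=6,interpolation=cv2.INTER_CUBIC))
cv2.imwrite("pics/s1.png",cv2.resize(s[215:290,270:380],None,fx=6,fy=6,interpolation=cv2.INTER_CUBIC))
cv2.imwrite("pics/s2.png",cv2.resize(s[215:290,130:220],None,fx=6,fy=6,interpolation=cv2.INTER_CUBIC))
E
```

```text
(no output)
```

View pics/t1.png

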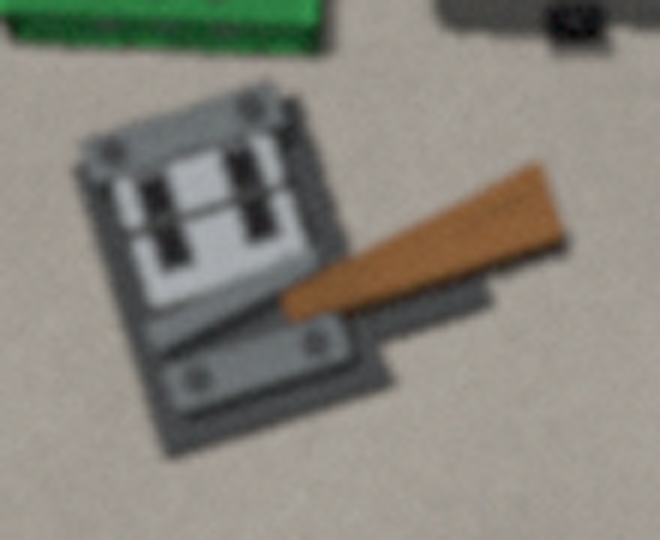

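View pics/s1.png

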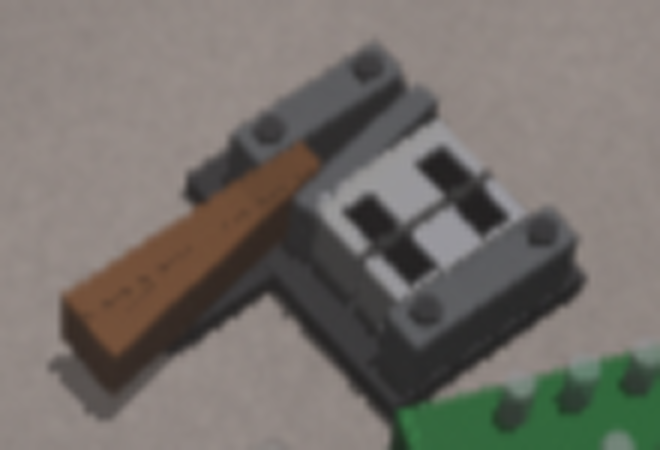

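View pics/t2.png

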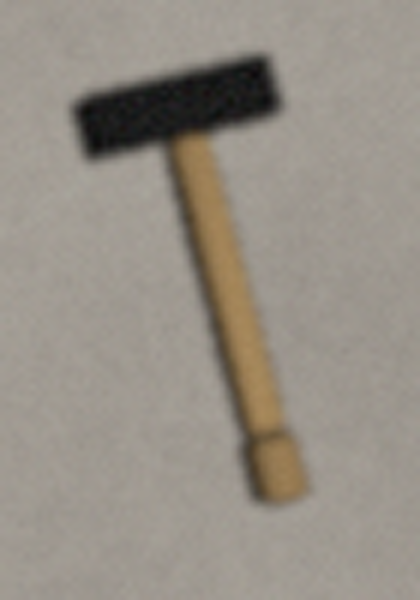

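View pics/s2.png

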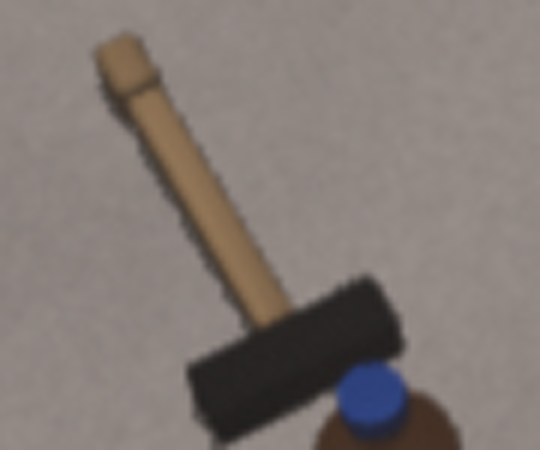

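Run:
```python
import numpy as np,cv2
from h import *
t=dict(np.load("top0.npz"));s=dict(np.load("scene0.npz"))
def P(c,x,y,z,ox,oy): return onz(c,ox+(x+.5)/6-.5,oy+(y+.5)/6-.5,z)
print("TOP crop t1")
pts={"butt+x":(538,163,.058),"butt-x":(567,243,.058),"tip-x":(290,320,.058),"tip+x":(283,292,.058),
"bedA(-62,60)":(170,458,.018),"bedB(-62,-60)":(393,383,.018),"tongue(-39,-121)":(493,298,.018),
"stopL(-y,outer)":(358,362,.058),"stop outer+y":(185,412,.058)}
W={}
for k,(x,y,z) in pts.items():
    W[k]=P(t,x,y,z,215,120);print(k,np.round(W[k]*1000,1))
def ang(a,b): d=b-a;return np.degrees(np.arctan2(d[1],d[0]))
print("wedge straight dir",ang(W["butt-x"],W["tip-x"]),np.linalg.norm(W["butt-x"]-W["tip-x"]))
print("butt dir",ang(W["butt-x"],W["butt+x"])+90,np.linalg.norm(W["butt-x"]-W["butt+x"]))
print("bed",ang(W["bedB(-62,-60)"],W["bedA(-62,60)"]),np.linalg.norm(W["bedB(-62,-60)"]-W["bedA(-62,60)"]))
print("stop",ang(W["stopL(-y,outer)"],W["stop outer+y"]))
print("SCENE")
for k,(x,y,z) in {"butt-x":(63,298,.058),"butt+x":(113,355,.058),"tip+x":(320,160,.058),"tip-x":(305,140,.058)}.items():
    print(k,np.round(P(s,x,y,z,270,215)*1000,1))
# mallet
for c,n,(x0,x1,y0,y1) in ((t,"top",(370,440,165,270)),(s,"scene",(130,222,210,290))):
    im=cv2.cvtColor(c["color"],cv2.COLOR_RGB2HSV)[y0:y1,x0:x1].astype(int)
    dark=((im[...,2]<55)).astype(np.uint8); 
    wood=((im[...,1]>90)&(im[...,2]>70)&(im[...,0]<25)).astype(np.uint8)
    for nm,m,z in (("head",dark,.032),("handle",wood,.029)):
        k,l,st,ce=cv2.connectedComponentsWithStats(m)
        i=1+np.argmax(st[1:,4]); cs,_=cv2.findContours((l==i).astype(np.uint8),0,1)
        r=cv2.minAreaRect(cs[0].astype(np.float32)); b=cv2.boxPoints(r)+[x0,y0]
        print(n,nm,st[i,4],np.round(onz(c,*(ce[i]+[x0,y0]),z)*1000,1),[np.round(onz(c,*q,z)[:2]*1000).tolist() for q in b])
```

```text
TOP crop t1
butt+x [674.4 -78.2  58. ]
butt-x [634.6 -90.9  58. ]
tip-x [601.3  43.8  58. ]
tip+x [615.2  46.9  58. ]
bedA(-62,60) [541.6 107.7  18. ]
bedB(-62,-60) [575.6  -4.   18. ]
tongue(-39,-121) [616.8 -55.   18. ]
stopL(-y,outer) [579.8  11.6  58. ]
stop outer+y [558.2  95.4  58. ]
wedge straight dir 103.86381771667995 0.13874129078003425
butt dir 107.56465613496562 0.04181033692380106
bed 106.93018145668246 0.11676716233513501
stop 104.44187137666061
SCENE
butt-x [641.8 -90.3  58. ]
butt+x [677.  -79.5  58. ]
tip+x [613.7  48.7  58. ]
tip-x [601.   46.4  58. ]
top head 284 [ 550.3 -352.3   32. ] [[553.0, -304.0], [573.0, -395.0], [546.0, -400.0], [527.0, -309.0]]
top handle 395 [ 444.8 -375.8   29. ] [[535.0, -348.0], [539.0, -370.0], [362.0, -404.0], [357.0, -383.0]]
scene head 450 [ 563.3 -357.8   32. ] [[550.0, -406.0], [532.0, -313.0], [575.0, -308.0], [593.0, -399.0]]
scene handle 319 [ 453.  -378.5   29. ] [[365.0, -406.0], [360.0, -388.0], [536.0, -353.0], [540.0, -370.0]]
```

```bash
cat >> h.py <<'E'
from scipy.spatial.transform import Rotation as R
def Rq(q): return R.from_quat([q[1],q[2],q[3],q[0]])
def pose(o):
    T=np.eye(4);T[:3,:3]=Rq(o["tcp_rot"]).as_matrix();T[:3,3]=o["ee_pos"];return T
def wonz(c,Tt,u,v,z):
    K=c["mtx"];a,b=u-K[0,2],v-K[1,2];r=np.hypot(a,b);th=r/K[0,0]
    d=np.array([np.sin(th)*a/r,np.sin(th)*b/r,np.cos(th)]);T=Tt@c["T_tool_cam"]
    d=T[:3,:3]@d;o=T[:3,3];return o+d*(z-o[2])/d[2]
def wproj(c,Tt,p):
    T=Tt@c["T_tool_cam"];q=T[:3,:3].T@(np.asarray(p)-T[:3,3]);r=np.hypot(q[0],q[1]);th=np.arctan2(r,q[2])
    K=c["mtx"];return np.array([K[0,2]+K[0,0]*th*q[0]/r,K[1,2]+K[0,0]*th*q[1]/r])
E
python3 - <<'E'
from station import env
from h import *
o=env.get_obs();M=pose(o)[:3,:3];print(np.round(M,3),"y yaw",np.degrees(np.arctan2(M[1,1],M[0,1])),o["ee_pos"]*1000)
E
```

```text
[[-0.     0.369  0.929]
 [-0.001  0.929 -0.369]
 [-1.    -0.001 -0.   ]] y yaw 68.3564172062004 [202.80015111 511.0548476  230.84775287]
```

>>> play_rows:
  moves: "-1 20 -60 0 0 0 0; -1 40 -120 0 0 0 -5; -1 60 -180 0 0 0 -15; -1 80 -240 0 0 0 -25; -1 100 -300 0 0 0 -35; -1 120 -360 0 0 0 -45; -1 140 -420 0 0 0 -55; -1 158 -480 0 0 0 -65; -1 176 -540 0 0 0 -75; -1 194 -600 0 0 0 -85"

```text
t: 1.4
ee_pos: [0.3954, -0.0856, 0.2314]
tcp_rot: [0.421, 0.569, 0.42, -0.568]
force: [0.6, 0.4, 1.1]
width: 0.0854
```

>>> play_rows:
  moves: "-1 18 -55 0 0 0 -10; -1 36 -110 0 0 0 -20; -1 54 -165 0 0 0 -30; -1 72 -220 -10 0 0 -40; -1 89 -276 -30 0 0 -50; -1 89 -276 -50 0 0 -61; -1 89 -276 -50 0 0 -61; -1 89 -276 -50 0 0 -61"

```text
t: 2.4
ee_pos: [0.4845, -0.3591, 0.1824]
tcp_rot: [0.078, 0.703, 0.077, -0.703]
force: [0.9, 0.4, 0.3]
width: 0.0855
```

Run:
```python
from station import env
from h import *
o=env.get_obs();c=env.camera("wrist");T=pose(o)
M=T[:3,:3];print(o["t"],o["ee_pos"]*1000,"y yaw",np.degrees(np.arctan2(M[1,1],M[0,1])),M[:,0],o["joint_positions"])
np.savez("w1.npz",Tt=T,**c);cv2.imwrite("pics/w1.png",c["color"][:,:,::-1])
for p in ((.486,-.365,.029),(.55,-.352,.032)): print(wproj(c,T,p))
```

```text
2.4 [ 484.53636613 -359.10016705  182.41008441] y yaw -77.37627339475993 [ 9.32062418e-04 -7.23386376e-04 -9.99999304e-01] [-6.98536756e-01  4.58052022e-01  1.42032225e+00  4.77055060e-05
  1.26203942e+00  6.51919166e-01]
[286.01907027 192.74649345]
[287.79736506 122.26925988]
```

View pics/w1.png

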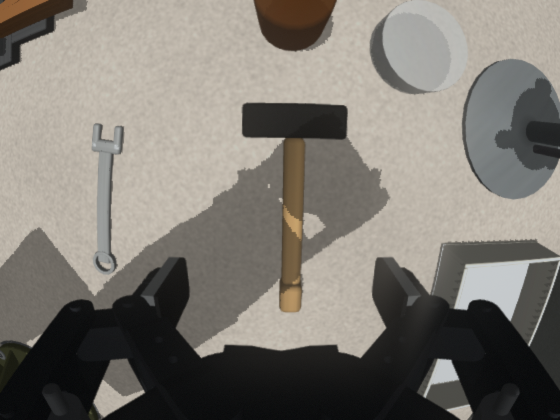

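The wrist view shows the mallet's head centre at about (295,119). The handle runs from (295,140) to (290,300), clear between the open fingers.

Run:
```python
from h import *
c=dict(np.load("w1.npz"));T=c["Tt"]
f=lambda u,v,z:np.round(wonz(c,T,u,v,z)*1000,1)
print("head corners near end/top edge",f(243,103,.032),f(346,106,.032),f(347,138,.032),f(243,137,.032))
for u,v in ((294,145),(292.5,200),(291.5,270)): print(f(u,v,.029))
from station import env;print(env.get_obs()["ee_pos"])
```

```text
head corners near end/top edge [ 558.6 -309.3   32. ] [ 576.9 -399.5   32. ] [ 548.8 -407.4   32. ] [ 528.5 -315.7   32. ]
[ 531.  -362.2   29. ]
[ 480.5 -372.5   29. ]
[ 409.3 -388.4   29. ]
[ 0.48462468 -0.35910101  0.18269572]
```

>>> play_rows:
  moves: "-1 3 -11 -55 0 0 -0.6; -1 3 -11 -110 0 0 -0.6; -1 3 -11 -150 0 0 -0.6; -1 3 -11 -165 0 0 -0.6; -1 3 -11 -178 0 0 -0.6; -1 3 -11 -178 0 0 -0.6; -1 3 -11 -178 0 0 -0.6"

```text
t: 3.32
ee_pos: [0.4878, -0.3708, 0.0047]
tcp_rot: [0.073, 0.704, 0.072, -0.703]
force: [0.7, 0.4, 0.4]
width: 0.0852
```

```bash
cat > look.py <<'E'
import sys
from station import env
from h import *
n,cam=sys.argv[1],sys.argv[2]
o=env.get_obs();c=env.camera(cam);T=pose(o);M=T[:3,:3]
print(round(o["t"],2),np.round(o["ee_pos"]*1000,1),"y yaw",np.degrees(np.arctan2(M[1,1],M[0,1])).round(2),"x",M[:,0].round(3),"F",o["force"].round(1),o["width"])
np.savez(n+".npz",Tt=T,**c);cv2.imwrite(f"pics/{n}.png",c["color"][:,:,::-1])
E
python3 look.py w2 wrist
```

```text
3.33 [ 487.8 -370.8    4.7] y yaw -78.23 x [ 0.002 -0.001 -1.   ] F [0.7 0.4 0.4] 0.08522570824062986
```

View pics/w2.png

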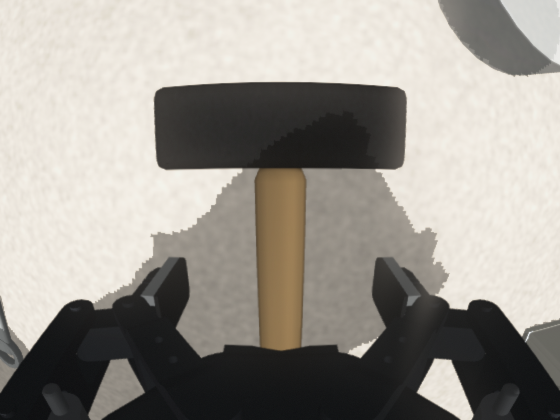

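The handle is centred between the pads (axis u≈280) and aligned with them, so I'll close and lift.

>>> play_rows:
  moves: "1 0 0 0 0 0 0; 1 0 0 0 0 0 0; 1 0 0 0 0 0 0; 1 0 0 0 0 0 0; 1 0 0 0 0 0 0; 1 0 0 0 0 0 0; 1 0 0 20 0 0 0; 1 0 0 50 0 0 0; 1 0 0 50 0 0 0"

```text
t: 4.5
ee_pos: [0.4881, -0.3711, 0.0559]
tcp_rot: [0.073, 0.704, 0.071, -0.702]
force: [0.2, 0.1, -4.8]
width: 0.0193
```

```bash
python3 look.py w3 wrist
```

```text
4.5 [ 488.1 -371.1   55.9] y yaw -78.24 x [ 0.003 -0.003 -1.   ] F [ 0.2  0.1 -4.8] 0.01927640274713717
```

View pics/w3.png

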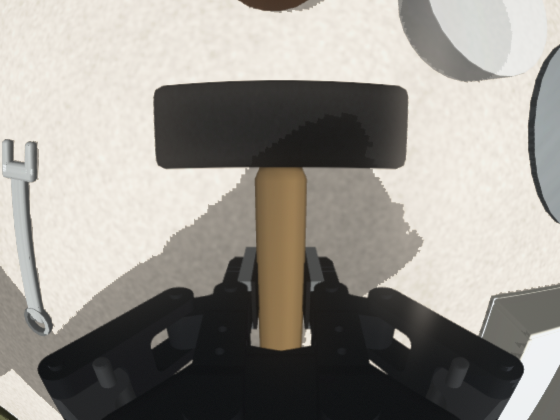

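```bash
python3 - <<'E'
from h import *
c=dict(np.load("w2.npz"));T=c["Tt"]
iT=np.linalg.inv(T)
for u,v in ((155,92),(405,92),(406,165),(158,167),(281,83),(281,168)):
    p=wonz(c,T,u,v,.032);print(np.round(p*1000,1),np.round((iT@np.r_[p,1])[:3]*1000,1))
# refine wedge/frame using w1 (wedge butt top-left)? and frame top view lines
E
python3 - <<'E'
import cv2
im=cv2.imread("pics/w1.png");cv2.imwrite("pics/w1c.png",cv2.resize(im[0:80,0:120],None,fx=6,fy=6))
E
```

```text
[ 557.4 -310.3   32. ] [-27.3 -45.  -80.5]
[ 576.  -399.4   32. ] [-27.2  46.  -80.5]
[ 549.8 -406.5   32. ] [-27.2  47.6 -53.4]
[ 530.1 -316.    32. ] [-27.3 -45.  -52.6]
[ 567.9 -354.9   32. ] [-27.2   0.8 -81.6]
[ 538.4 -361.1   32. ] [-27.3   0.8 -51.5]
```

>>> play_rows:
  moves: "1 0 45 0 0 0 0; 1 0 90 0 0 0 0; 1 0 135 0 0 0 0; 1 0 175 0 0 0 3.2; 1 40 184 0 0 0 3.2; 1 85 184 0 0 0 3.2; 1 127 184 -10 0 0 3.2; 1 127 184 -29 0 0 3.2; 1 127 184 -29 0 0 3.2; 1 127 184 -29 0 0 3.2"

```text
t: 5.8
ee_pos: [0.6135, -0.1865, 0.0243]
tcp_rot: [-0.092, -0.701, -0.092, 0.701]
force: [-0.1, -0.4, -4.0]
width: 0.019
```

```bash
python3 look.py w4 wrist;python3 look.py t4 top
python3 - <<'E'
import cv2
im=cv2.imread("pics/t4.png");cv2.imwrite("pics/t4c.png",cv2.resize(im[110:230,215:365],None,fx=5,fy=5,interpolation=cv2.INTER_CUBIC))
E
```

```text
5.8 [ 613.5 -186.5   24.3] y yaw -75.07 x [-0.001  0.    -1.   ] F [-0.1 -0.4 -4. ] 0.019032478407527195
5.85 [ 613.9 -186.6   24.8] y yaw -75.07 x [ 0. -0. -1.] F [-0.  -0.1 -4.4] 0.01931769391851813
```

View pics/w4.png

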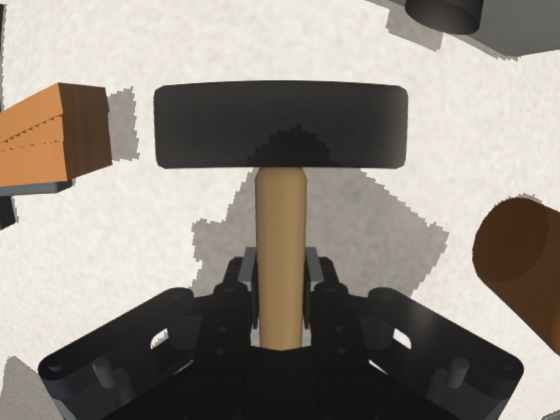

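View pics/t4c.png

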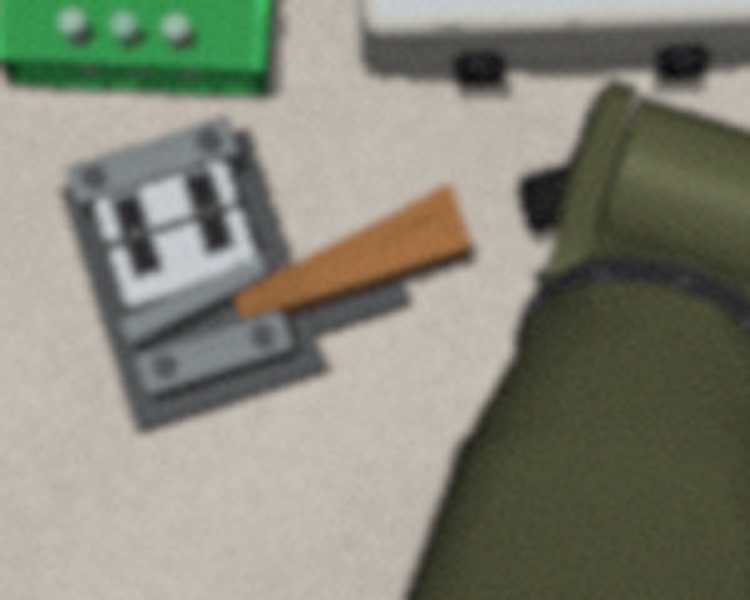

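The wrist view shows the butt face with top corners at (60,83) and (66,182), level with the mallet head's end at u≈155.

```bash
python3 - <<'E'
from h import *
c=dict(np.load("w4.npz"));T=c["Tt"];iT=np.linalg.inv(T)
for u,v,z in ((60,83,.058),(66,182,.058),(107,89,.018),(111,165,.018),(0,142+63*0,.058),(0,190,.058)):
    p=wonz(c,T,u,v,z);print(np.round(p*1000,1),np.round((iT@np.r_[p,1])[:3]*1000,1))
E
python3 - <<'E'
import cv2
im=cv2.imread("pics/w4.png");cv2.imwrite("pics/w4c.png",cv2.resize(im[60:240,0:180],None,fx=4,fy=4))
E
```

```text
[677.3 -82.3  58. ] [-33.7 -84.3 -88.5]
[639.3 -92.2  58. ] [-33.7 -84.5 -49.1]
[676.7 -81.8  18. ] [  6.3 -84.9 -88.1]
[639.6 -91.8  18. ] [  6.3 -84.8 -49.6]
[648.2 -49.4  58. ] [ -33.7 -123.6  -68.7]
[625.9 -50.6  58. ] [ -33.7 -128.1  -46.9]
```

View pics/w4c.png

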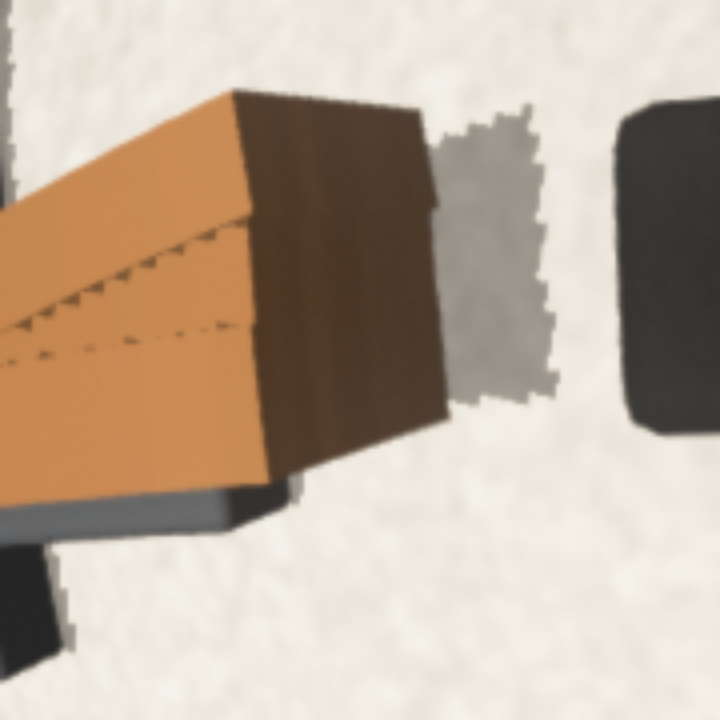

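>>> play_rows:
  moves: "1 -4 14.5 2 0 0 0; 1 -7 26 2 0 0 0; 1 -8.5 32 2 0 0 0; 1 -10.6 39.6 2 0 0 0; 1 -12.7 47.3 2 0 0 0; 1 -12.7 47.3 2 0 0 0; 1 -9.5 35 2 0 0 0; 1 -6.2 23.2 2 0 0 0; 1 -6.2 23.2 2 0 0 0"

```text
t: 7.02
ee_pos: [0.6082, -0.1647, 0.0262]
tcp_rot: [0.092, 0.701, 0.091, -0.701]
force: [0.7, -0.6, -4.1]
width: 0.0189
```

```bash
python3 look.py w5 wrist
```

```text
7.03 [ 608.2 -164.7   26.2] y yaw -75.14 x [ 0. -0. -1.] F [ 0.7 -0.6 -4.1] 0.01889886504503359
```

View pics/w5.png

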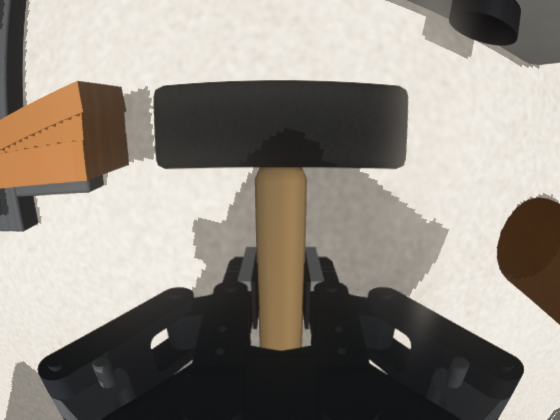

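```bash
cat > gap.py <<'E'
import sys
from h import *
n=sys.argv[1];c=dict(np.load(n+".npz"));T=c["Tt"];iT=np.linalg.inv(T)
im=c["color"].astype(int)
a=list(map(float,sys.argv[2:]))
for i in range(0,len(a),2):
    p=wonz(c,T,a[i],a[i+1],.058);print(np.round(p*1000,1),np.round((iT@np.r_[p,1])[:3]*1000,1))
E
python3 gap.py w5 78 82 84 188
```

```text
[673.4 -68.3  58. ] [-31.8 -76.5 -87.8]
[633.  -78.6  58. ] [-31.8 -76.9 -46.1]
```

>>> play_rows:
  moves: "1 -3.6 13.5 0 0 0 0; 1 -6.2 23.2 0 0 0 0; 1 -8.3 30.9 0 0 0 0; 1 -10.4 38.6 0 0 0 0; 1 -10.4 38.6 0 0 0 0"

```text
t: 7.7
ee_pos: [0.5976, -0.124, 0.0264]
tcp_rot: [0.092, 0.701, 0.092, -0.701]
force: [0.2, -0.3, -3.9]
width: 0.0192
```

>>> play_rows:
  moves: "1 3 -12 0 0 0 0; 1 6.5 -24 0 0 0 0; 1 6.5 -24 0 0 0 0"

```text
t: 8.07
ee_pos: [0.6043, -0.15, 0.0262]
tcp_rot: [0.091, 0.701, 0.091, -0.701]
force: [-1.2, 0.3, -4.6]
width: 0.0189
```

```bash
python3 look.py w6 wrist; python3 look.py s6 scene;  python3 - <<'E'
import cv2
im=cv2.imread("pics/s6.png");cv2.imwrite("pics/s6c.png",cv2.resize(im[200:300,260:390],None,fx=6,fy=6,interpolation=cv2.INTER_CUBIC))
E
```

```text
8.07 [ 604.3 -150.    26.2] y yaw -75.14 x [ 0. -0. -1.] F [-1.2  0.3 -4.6] 0.018925400599715102
8.12 [ 604.1 -149.3   26.1] y yaw -75.11 x [-0.  0. -1.] F [-0.3  0.2 -4.6] 0.018763876523425566
```

View pics/w6.png

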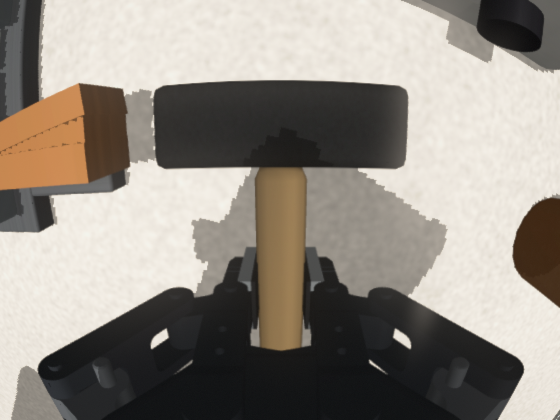

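View pics/s6c.png

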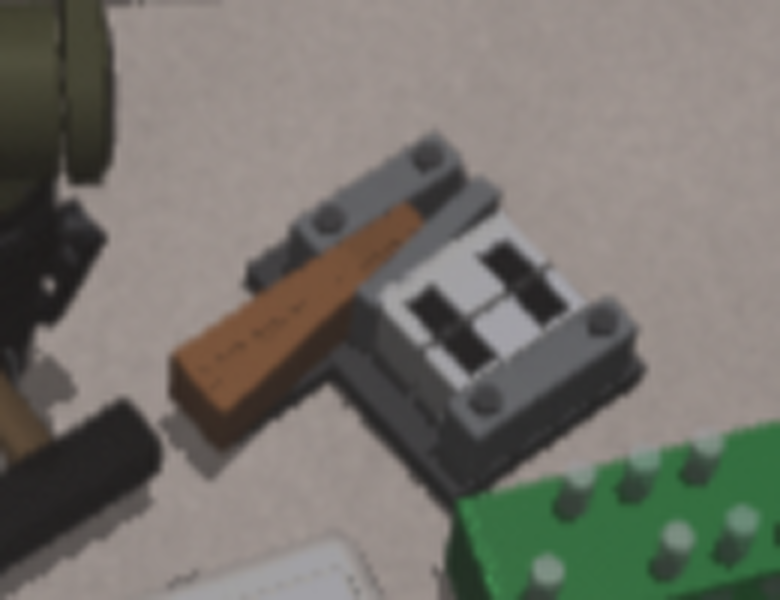

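The wedge slides freely, is in line with the stop and stands about 29 mm ahead of the mallet. Next tap.

>>> play_rows:
  moves: "1 -3.6 13.5 0 0 0 0; 1 -6.2 23.2 0 0 0 0; 1 -8.3 30.9 0 0 0 0; 1 -10.6 39.6 0 0 0 0; 1 -10.6 39.6 0 0 0 0"

```text
t: 8.8
ee_pos: [0.5935, -0.109, 0.0265]
tcp_rot: [0.092, 0.701, 0.092, -0.701]
force: [-0.5, -5.1, -5.9]
width: 0.0191
```

>>> play_rows:
  moves: "1 3 -12 0 0 0 0; 1 6.5 -24 0 0 0 0; 1 6.5 -24 0 0 0 0"

```text
t: 9.18
ee_pos: [0.6002, -0.134, 0.0262]
tcp_rot: [0.092, 0.701, 0.092, -0.701]
force: [-0.1, -0.1, -5.1]
width: 0.0189
```

```bash
python3 look.py w7 wrist; python3 look.py s7 scene;  python3 - <<'E'
import cv2
im=cv2.imread("pics/s7.png");cv2.imwrite("pics/s7c.png",cv2.resize(im[200:300,260:390],None,fx=6,fy=6,interpolation=cv2.INTER_CUBIC))
E
```

```text
9.18 [ 600.2 -134.    26.2] y yaw -75.11 x [ 0. -0. -1.] F [-0.1 -0.1 -5.1] 0.018876333000097664
9.22 [ 600.1 -133.5   26.1] y yaw -75.1 x [-0.  0. -1.] F [ 1.  -0.1 -3.5] 0.018769822323261732
```

View pics/w7.png

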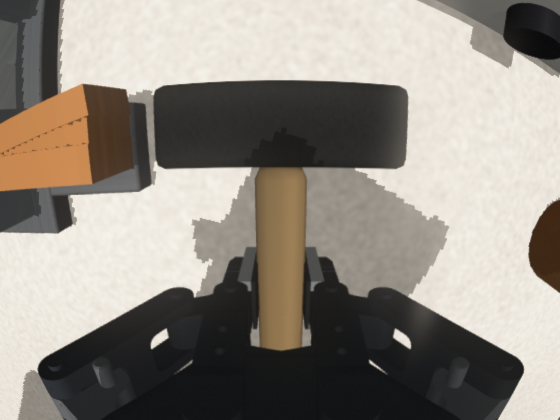

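View pics/s7c.png

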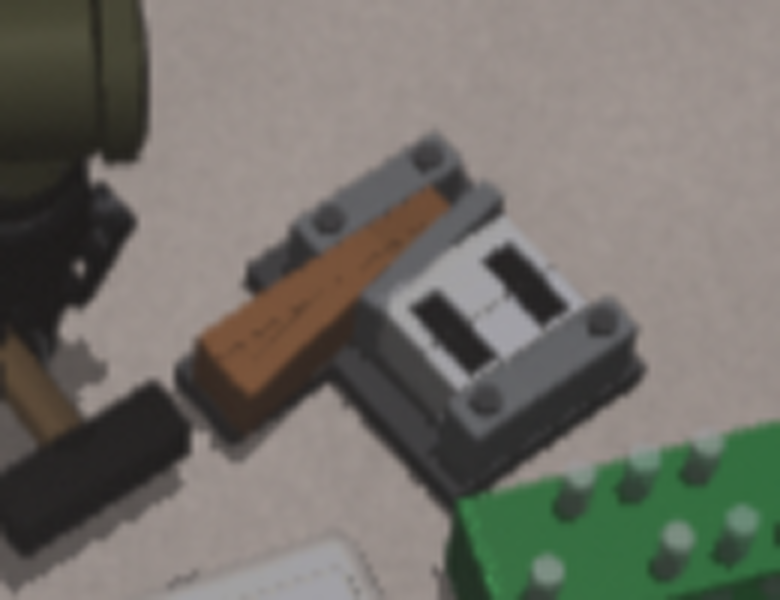

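```bash
python3 gap.py w6 79 84 85 187;python3 gap.py w7 83 86 90 188
```

```text
[668.8 -54.3  58. ] [-31.8 -76.  -86.9]
[629.7 -64.3  58. ] [-31.8 -76.4 -46.5]
[664.2 -40.4  58. ] [-31.8 -74.1 -85.9]
[625.7 -50.8  58. ] [-31.8 -73.9 -46. ]
```

>>> play_rows:
  moves: "1 -3.1 11.6 0 0 0 0; 1 -5.7 21.2 0 0 0 0; 1 -7.2 27 0 0 0 0; 1 -8.5 31.9 0 0 0 0; 1 -8.5 31.9 0 0 0 0"

```text
t: 9.9
ee_pos: [0.592, -0.1043, 0.0271]
tcp_rot: [0.093, 0.702, 0.089, -0.7]
force: [1.6, -29.9, -6.2]
width: 0.0193
```

>>> play_rows:
  moves: "1 3 -12 0 0 0 0; 1 6.5 -24 0 0 0 0; 1 6.5 -24 0 0 0 0"

```text
t: 10.28
ee_pos: [0.5982, -0.1254, 0.0262]
tcp_rot: [0.092, 0.701, 0.092, -0.701]
force: [-0.8, 0.2, -3.3]
width: 0.0185
```

```bash
python3 look.py w8 wrist; python3 look.py s8 scene;  python3 - <<'E'
import cv2
im=cv2.imread("pics/s8.png");cv2.imwrite("pics/s8c.png",cv2.resize(im[200:300,260:390],None,fx=6,fy=6,interpolation=cv2.INTER_CUBIC))
E
```

```text
10.28 [ 598.2 -125.4   26.2] y yaw -75.07 x [ 0.  0. -1.] F [-0.8  0.2 -3.3] 0.01846654836414547
10.32 [ 598.  -124.9   26.1] y yaw -75.05 x [-0.  0. -1.] F [-0.7  0.1 -4.2] 0.018904702187502714
```

View pics/w8.png

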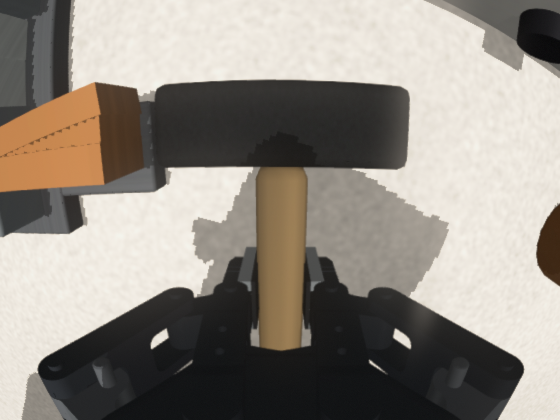

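View pics/s8c.png

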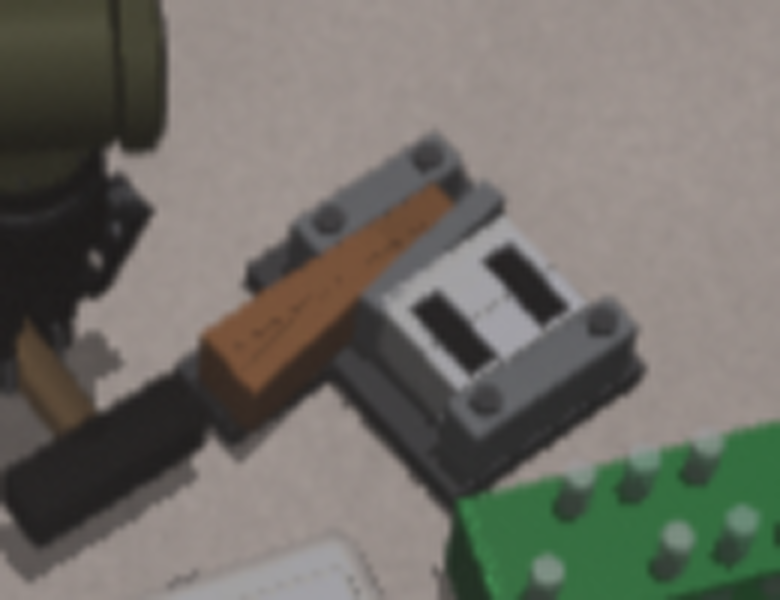

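```bash
python3 gap.py w8 96 84 103 184
python3 - <<'E'
import cv2,numpy as np
a=[cv2.resize(cv2.imread(f"pics/s{i}.png")[220:280,310:375],None,fx=6,fy=6,interpolation=cv2.INTER_CUBIC) for i in (0,7)]
b=[cv2.resize(cv2.imread(f"pics/s{i}.png")[220:280,310:375],None,fx=6,fy=6,interpolation=cv2.INTER_CUBIC) for i in (6,8)]
import os
E
cp pics/scene0.png pics/s0.png
python3 - <<'E'
import cv2,numpy as np
f=lambda i:cv2.resize(cv2.imread(f"pics/s{i}.png")[225:275,315:380],None,fx=6,fy=6,interpolation=cv2.INTER_CUBIC)
cv2.imwrite("pics/cmp8.png",np.vstack([np.hstack([f(0),f(6)]),np.hstack([f(7),f(8)])]))
E
```

```text
[663.6 -37.7  58. ] [-31.8 -67.9 -85.8]
[626.7 -48.1  58. ] [-31.8 -67.4 -47.4][ WARN:0@0.018] global loadsave.cpp:275 findDecoder imread_('pics/s0.png'): can't open/read file: check file path/integrity
Traceback (most recent call last):
TypeError: 'NoneType' object is not subscriptable
```

View pics/cmp8.png

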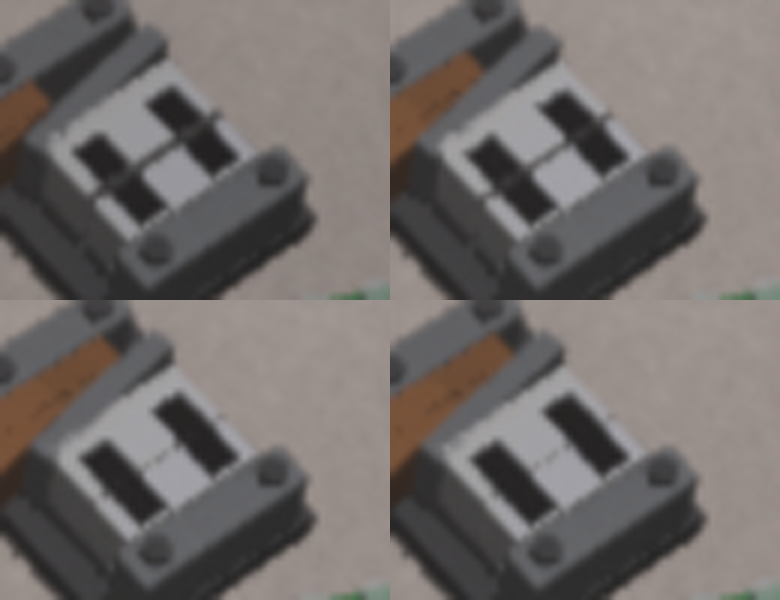

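Since tap 3 the butt advanced about 3 mm, then stopped at about 30 N, and the mould seam is now only a hairline. One more gentle tap will check that the wedge goes no further.

>>> play_rows:
  moves: "1 -2.6 9.7 0 0 0 0; 1 -4.4 16.4 0 0 0 0; 1 -5.2 19.3 0 0 0 0; 1 -5.8 21.7 0 0 0 0; 1 -5.8 21.7 0 0 0 0"

```text
t: 11.0
ee_pos: [0.5924, -0.1052, 0.0266]
tcp_rot: [0.092, 0.701, 0.091, -0.701]
force: [0.9, -14.5, -6.1]
width: 0.0191
```

>>> play_rows:
  moves: "1 3 -12 0 0 0 0; 1 10 -38 0 0 0 0; 1 21 -82 0 0 0 0; 1 21 -82 25 0 0 0; 1 -20 -84 30 0 0 0; 1 -65 -84 30 0 0 0; 1 -104 -84 30 0 0 0; 1 -104 -84 30 0 0 0"

```text
t: 12.0
ee_pos: [0.4865, -0.1874, 0.0565]
tcp_rot: [-0.091, -0.701, -0.092, 0.701]
force: [1.6, -0.1, -4.5]
width: 0.0186
```

```bash
python3 look.py w9 wrist; python3 look.py s9 scene; cp pics/scene0.png pics/s0.png;  python3 - <<'E'
import cv2,numpy as np
f=lambda i:cv2.resize(cv2.imread(f"pics/s{i}.png")[215:285,285:380],None,fx=4,fy=4,interpolation=cv2.INTER_CUBIC)
cv2.imwrite("pics/cmp9.png",np.vstack([np.hstack([f(0),f(7)]),np.hstack([f(8),f(9)])]))
E
```

```text
12.0 [ 486.5 -187.4   56.5] y yaw -75.1 x [-0.001  0.001 -1.   ] F [ 1.6 -0.1 -4.5] 0.018608156208238278
12.05 [ 488.  -187.7   56.8] y yaw -75.08 x [ 0.001 -0.    -1.   ] F [ 0.5 -1.1 -4. ] 0.018851026659430614
```

View pics/cmp9.png

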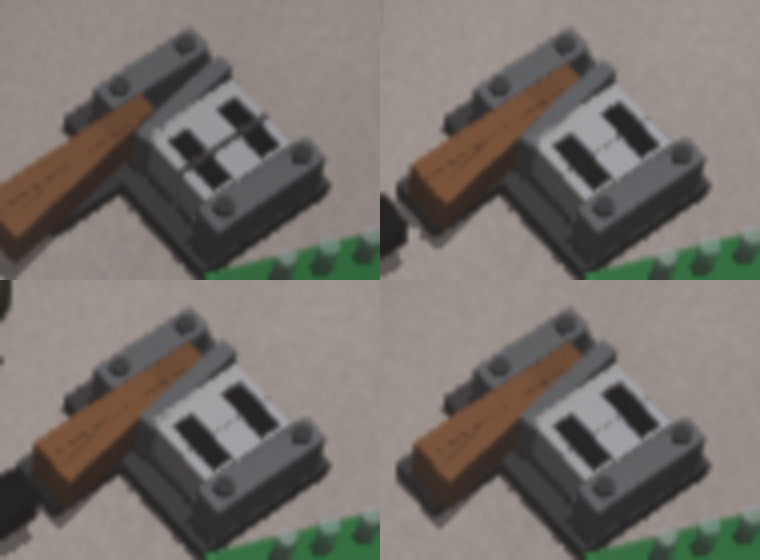

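View pics/w9.png

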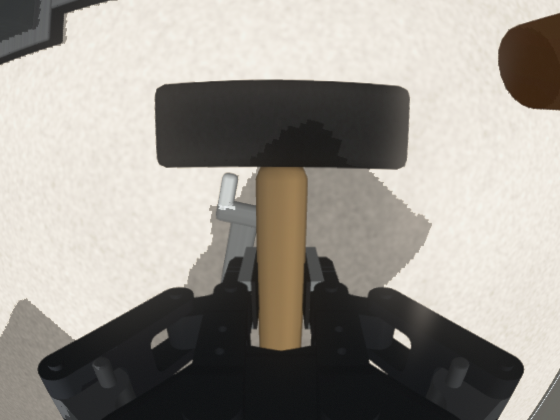

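The wedge and mould are unchanged from before (seam closed). I'll take the mallet back to its original spot and lower it.

>>> play_rows:
  moves: "1 0 -45 0 0 0 0; 1 0 -95 0 0 0 0; 1 0 -145 0 0 0 -3; 1 0 -184 0 0 0 -3; 1 0 -184 -25 0 0 -3; 1 0 -184 -42 0 0 -3; 1 0 -184 -48 0 0 -3; 1 0 -184 -50 0 0 -3; 1 0 -184 -51.5 0 0 -3; 1 0 -184 -51.5 0 0 -3"

```text
t: 13.35
ee_pos: [0.4885, -0.3715, 0.0053]
tcp_rot: [0.074, 0.703, 0.073, -0.703]
force: [-0.2, 0.7, -4.0]
width: 0.0189
```

>>> play_rows:
  moves: "1 0 0 -0.5 0 0 0; 1 0 0 -1 0 0 0; 1 0 0 -1 0 0 0"

```text
t: 13.72
ee_pos: [0.4883, -0.3714, 0.0038]
tcp_rot: [0.074, 0.703, 0.074, -0.703]
force: [-0.8, -0.3, -4.0]
width: 0.0192
```

>>> play_rows:
  moves: "1 0 0 -1 0 0 0; 1 0 0 -1 0 0 0"

```text
t: 13.98
ee_pos: [0.4883, -0.3715, 0.0035]
tcp_rot: [0.074, 0.703, 0.074, -0.703]
force: [-4.3, 2.7, 4.8]
width: 0.0187
```

It now rests on the bench, so I'll open and back off.

>>> play_rows:
  moves: "0 0 0 0 0 0 0; -1 0 0 0 0 0 0; -1 0 0 0 0 0 0; -1 0 0 0 0 0 0; -1 0 0 0 0 0 0; -1 0 0 40 0 0 0; -1 0 0 90 0 0 0; -1 0 0 140 0 0 0; -1 0 0 140 0 0 0"

```text
t: 15.1
ee_pos: [0.4895, -0.3724, 0.1471]
tcp_rot: [0.076, 0.705, 0.072, -0.701]
force: [0.2, 0.1, -1.0]
width: 0.0854
```

```bash
python3 look.py wA wrist; python3 look.py sA scene
```

```text
15.1 [ 489.5 -372.4  147.1] y yaw -78.04 x [ 0.006 -0.005 -1.   ] F [ 0.2  0.1 -1. ] 0.08544203776912601
15.15 [ 488.7 -371.8  144.3] y yaw -78.05 x [ 0.002 -0.002 -1.   ] F [-0.4  0.8 -0.6] 0.08554282290357317
```

View pics/wA.png

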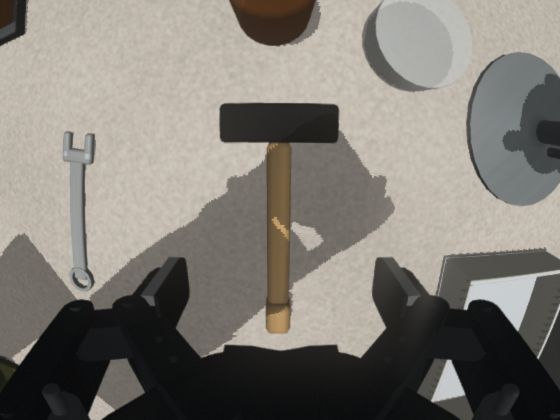

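View pics/sA.png

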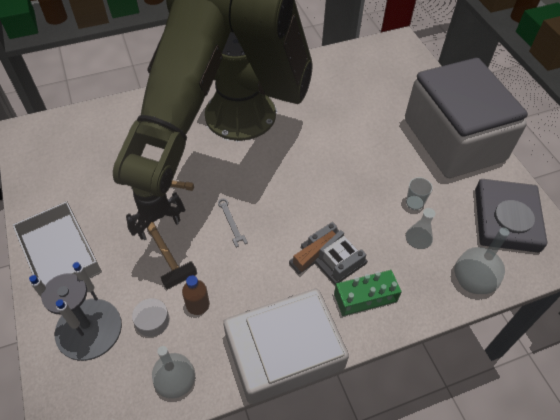

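The mallet lies flat in its old place, the bystanders are undisturbed and the wedge is in. Handing in.

```bash
python3 -c "
from station import env
print(env.finish_job())"
```

```text
the job is handed in; nothing more can be done
None
```

The wedge was driven home with five short mallet taps, and by my checks the mould is shut and the wedge sits tight. The job was handed in at about 15 s of the 58 s allowed, and no verdict was reported.

- **Taps:** The first three moved the wedge about 14 mm each. The fourth moved it about 3 mm and then stopped. The mallet was drawn back about 20 mm or more after each tap.
- **Jam:** The wedge held against about 30 N on the fourth tap and about 15 N on the fifth, with no further advance. Both readings were taken at the end of the tap, so any brief higher peak was not seen, and 30 N is somewhat above the 12–25 N named for tightening.
- **Mould:** The seam shrank to a hairline in the scene image, and the view was the same after the last tap. I had no direct reading of the jaw's position or of the wedge's pressure on it.
- **Mallet:** It was put back at its original spot, released, and looks flat and clear of the frame.
- **Other things:** The bystanders in view look where they were. I judged this by eye and did not measure them.

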